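# Raise the roll-top cover of the wide finds case

### The job

Two wooden roll-top display cases stand on the demonstration table. Take the wide one's wooden pull and raise its slatted cover along the curved tracks, up and back, until it stays fully open on its own; then let go. Leave the narrow case shut.

Things in the scene. Friction and masses are not known exactly. Their poses are not given: they have to be found in the camera images.
- wide_case: The wider of two like brown wooden cases (264 mm wide; the other 164), either may be left or right. Fixed. Plinth 280 deep, 40 high; half-round side cheeks, radius 137, about a level axis 40 above the table; top at 177 mm. Origin: centre of underside. x: from shuttered front to closed back, y: along the track axis, z up; front faces the robot within 0.3 rad of yaw.
- wide_cover (a joint): The wide case's cover: pale slats on a circular arc, 128 mm outer radius, about the track axis (case x 0, z 40 mm, along y). Value in rad: 0 shut (start), grows as the pull goes up and back, 1.45 stop, fully open. Runs easily (under 4 N at the pull). Let go below 0.6 it rolls shut; above 0.85 it rolls open to the stop by its own weight and stays.
- wide_pull (a point): Centre of the wide cover's pull: dark round bar 18 mm thick, 44 long, along case y, on a 12 mm stem at its middle; 33 mm free between bar and slats, nothing beside its ends; gripped by its ends from above it turns between the fingers. At joint value q it is at case x = -170 cos(q+0.175), y = 0, z = 40 + 170 sin(q+0.175) mm (shut: x -167, z 70).
- narrow_cover (a joint): The like cover of the narrow case, with a like pull; must stay shut. Rad: 0 = shut (start), 1.45 = open.

How it is judged:
By the outcome, as a careful person would: the job done as asked, in the order asked, and still so for the second after the job is handed in, with the robot touching nothing.
It also fails if it takes over 35 s, if anything falls off the work surface, if the arm or the gripper's body presses on something with over 40 N, if the wrist force passes 120 N, or if a joint passes its speed limit or range.

### The arm

A 7-joint arm with a two-finger parallel gripper is mounted at the origin on the work surface. World frame = base frame: x ahead of the robot, y to its left, z up, the work surface at z = 0. Lengths are in m, angles in rad, forces in N, time in s.
With the tool pointing down it reaches from about 0.4 to 0.85 m from the base axis. Payload 4.5 kg.
Tool frame: the origin (TCP) lies at the very end of the fingers, on their centre line; the grasp point (between the pads) lies 19 mm behind it; z points along the fingers, x is the direction in which the jaws open and shut, and the axes are right-handed (so a half turn about z gives the same grasp; the last joint's range is limited). The gripper opens to 88 mm and grips with 3 to 60 N. Pads are 18 mm wide; open, the fingers measure 123 mm over their backs; the gripper's body (75 mm by 187 mm) begins 45 mm behind the grasp point.
Start: joints at [-1.102, 0.689, -0.195, 1.565, 0.157, 0.902, -0.215], TCP at [0.263, 0.567, 0.239] pointing down, gripper open.
Joint ranges: [-3.01, 3.01], [-0.46, 2.08], [-1.47, 1.51], [0.13, 2.56], [-1, 4.14], [0.04, 2.09], [-2.66, 2.66]. Speed limits (rad/s): [2.57, 2.57, 3.14, 3.14, 3.14, 3.14, 3.14].

### API

Orientations are given as a unit quaternion [x, y, z, w].
In Python, from plant import * gives the robot as it stands.
- The arm moves only by the tool apply_moves, never from a script. Its argument "series" is a list of rows, each an object of numbers: "x", "y", "z": the shift along the tool's x, y, z in units of 80 cm (1.0 is 80 cm); "wx", "wy", "wz": the turn, a rotation vector about the tool's x, y, z in units of pi rad (1.0 is pi rad); "fingers": the opening, from -1 (shut) to 1 (fully open), so that 0 is half open. In form: [{"x": .., "y": .., "z": .., "wx": .., "wy": .., "wz": .., "fingers": ..}, ...]. A call has 1 to 8 rows; each row shifts and turns the pose as measured when the row begins, along the tool's axes as they then stand; what a row does not reach is not made up. A row lasts 1/8 s, in which the tool goes at most 62.5 mm and 10.7 degrees, less where a joint would pass 70% of its speed; a pose out of reach is approached as far as the arm can. A call with a number of a shift or a turn outside -1 to 1 is refused whole. A call with a gripper value outside its range is refused whole. The fingers move at their own pace and stop on an object; "force" is the grip in N (left out, the last holds). Time passes only in rows, so rows that do not move let the fingers close. It gives the time, the measured TCP pose, the force and the opening at its end, in the units of the state.
- get_state(): the state, without advancing time (a new reading comes with each control period).
- snapshot(name): name is "scene" or "top" or "wrist"; returns (picture, depth): 480x640x3 uint8, red, green, blue; 480x640 float32, m along the optical axis (not along the pixel's ray), 0 where there is no reading.
- camera_model(name): a dict with "camera_matrix" (3x3 intrinsics, pixels), "world_from_camera" (4x4, takes a point from camera to world coordinates). Camera axes: x right, y up, looking along -z (the intrinsics and any distortion apply to the point x, -y, -z); pixel columns grow to the right and rows downward; lengths in m; the calibration is good to about 2 mm. A picture is of the moment at which its call begins: read the wrist's pose just before it. camera_model takes no time and is no camera call; for the wrist camera it gives the pose at the moment of the call.
- finish_job(): hands the job in, once; it reports no verdict.
The state is a dict: "clock": time; "q": joint angles; "qd": joint speeds; "joint_torque": joint torques, N m; "tool_pos": TCP position; "eef_rot": TCP orientation; "contact_force": force on the tool from outside, world axes, zero at the start; "moment": the same for the moment, N m; "opening": opening from 0.0 (shut) to 1.0 (fully open).
Only numpy, scipy, OpenCV 4.12 (cv2) and the standard library are available. Lean on these libraries where they do the work, as an engineer would, in place of code of your own. Each camera call takes 0.05 s, during which the arm holds its last target. There are 200 camera calls.

## Working session

There is one attempt and no reset: what is moved stays moved. The work goes in short steps, Python scripts to look and compute and a tool call to move; the robot and the scene stay as the last step left them, time stands still between calls to the robot, and variables do not carry over. Pictures are saved under pics/ and viewed, about 8 in all and at most 12, crops included, and the job is handed in when it is done.

Besides the shell and the picture viewer there is one more tool, called after ">>>" in YAML: its name, and indented under it one key for each argument. apply_moves: Moves the arm, as the interface text tells. Its arguments: {"type":"object","properties":{"series":{"type":"array","items":{"type":"object","properties":{"x":{"type":"number"},"y":{"type":"number"},"z":{"type":"number"},"wx":{"type":"number"},"wy":{"type":"number"},"wz":{"type":"number"},"fingers":{"type":"number"}}}},"force":{"type":"number"}},"required":["series"]}

```bash
mkdir -p pics; cat > h.py <<'E'
from plant import *
import numpy as np, cv2
from scipy.spatial.transform import Rotation as R
def cloud(name):
    s=get_state(); m=camera_model(name); p,d=snapshot(name)
    K=np.array(m["camera_matrix"]);T=np.array(m["world_from_camera"])
    v,u=np.mgrid[:480,:640]
    c=np.stack([(u-K[0,2])/K[0,0]*d,-(v-K[1,2])/K[1,1]*d,-d],-1)
    w=c@T[:3,:3].T+T[:3,3]; w[d==0]=np.nan
    return p,d,w
E
python3 - <<'E'
from h import *
s=get_state();print(s)
for n in("scene","top"):
    p,d,w=cloud(n);cv2.imwrite(f"pics/{n}1.png",p[...,::-1]);np.save(n,w);np.save(n+"p",p)
    print(n,{k:(np.round(v,3).tolist() if not isinstance(v,str) else v) for k,v in camera_model(n).items()})
E
```

```text
{'clock': 0.0, 'q': array([-1.10220094,  0.68996645, -0.1944896 ,  1.56633882,  0.15730715,
        0.90251362, -0.21510195]), 'qd': array([ 0.00037825, -0.00059505, -0.00093769,  0.00018126,  0.00097304,
        0.0012523 , -0.00127722]), 'joint_torque': array([ 5.86418969e-05, -5.27566767e+01, -1.26697853e+00, -1.53431368e+01,
       -5.26904664e-02,  6.51026436e-03,  1.57522659e-04]), 'tool_pos': array([0.26305849, 0.56624476, 0.23792175]), 'eef_rot': array([ 8.42959808e-01,  5.37975761e-01, -7.28243843e-04,  5.58504877e-04]), 'contact_force': array([-0.552758  ,  0.12449672, -0.49902648]), 'moment': array([-0.07919216, -0.02585749,  0.04404469]), 'opening': 0.9985554288504727}
scene {'camera_matrix': [[591.074, 0.0, 319.651], [0.0, 591.074, 231.695], [0.0, 0.0, 1.0]], 'world_from_camera': [[0.348, -0.895, 0.279, 0.819], [0.937, 0.329, -0.112, -0.132], [0.009, 0.301, 0.954, 0.948], [0.0, 0.0, 0.0, 1.0]]}
top {'camera_matrix': [[460.014, 0.0, 323.044], [0.0, 460.014, 236.544], [0.0, 0.0, 1.0]], 'world_from_camera': [[-0.006, 0.994, -0.111, 0.448], [-1.0, -0.006, 0.002, -0.039], [0.001, 0.111, 0.994, 0.876], [0.0, 0.0, 0.0, 1.0]]}
```

View pics/top1.png

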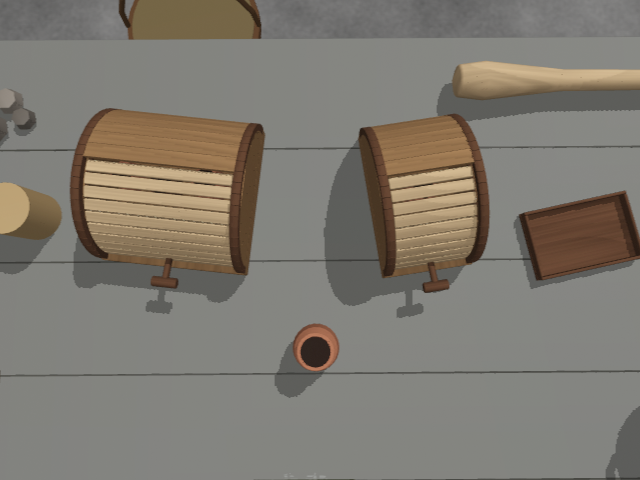

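View pics/scene1.png

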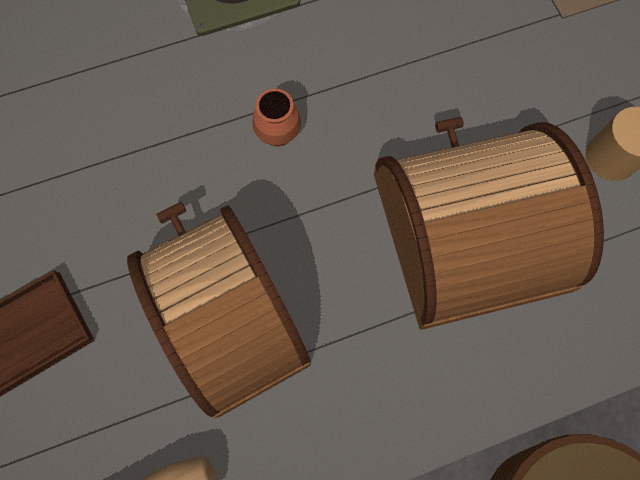

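The wide case is on the left in the top view, with its pull at about (164,281); the narrow one is on the right. In the scene view the wide pull is at about (450,124).

```bash
python3 - <<'E'
from h import *
from scipy.optimize import least_squares
for n,box,pb in(("top",(165,255,95,225),(274,289,150,180)),("scene",(140,210,420,570),(116,134,434,466))):
    w=np.load(n+".npy");p=np.load(n+"p.npy").astype(int)
    a,b,c,d=box; q=w[a:b,c:d].reshape(-1,3); col=p[a:b,c:d].reshape(-1,3)
    q=q[(col.sum(1)>420)&~np.isnan(q[:,0])]
    def f(t): # axis dir y' = (-sin,cos); x'=(cos,sin)
        x=q[:,0]*np.cos(t[1])+q[:,1]*np.sin(t[1])-t[0]
        return np.hypot(x,q[:,2]-.04)-.128
    r=least_squares(f,[.7,0.],loss="soft_l1",f_scale=.003); t=r.x
    print(n,len(q),"axis off,yaw",t,"rms",np.sqrt(np.mean(f(t)**2)))
    a,b,c,d=pb; q=w[a:b,c:d].reshape(-1,3);q=q[(q[:,2]>.06)&(q[:,2]<.1)]
    xp=q[:,0]*np.cos(t[1])+q[:,1]*np.sin(t[1])-t[0]; yp=-q[:,0]*np.sin(t[1])+q[:,1]*np.cos(t[1])
    k=xp<-.158
    yc=(yp[k].min()+yp[k].max())/2; print("pull bar x'",xp[k].min(),xp[k].max(),"z",q[k,2].max(),"y'",yp[k].min(),yp[k].max(),
     "median world",np.median(q[k],0))
    print("pull world", np.cos(t[1])*(t[0]-.1674)-np.sin(t[1])*yc, np.sin(t[1])*(t[0]-.1674)+np.cos(t[1])*yc)
s=get_state();print(R.from_quat(s["eef_rot"]).as_matrix().round(3))
E
```

```text
top 6649 axis off,yaw [ 0.60166921 -0.11244903] rms 0.0014395536783305977
pull bar x' -0.17911832446065773 -0.15801763721018092 z 0.07991873517651837 y' 0.26412202287331316 0.30954183921547207 median world [0.46193682 0.23456418 0.07463831]
pull world 0.4637125193277944 0.2362900735674054
scene 3245 axis off,yaw [ 0.59874729 -0.11167949] rms 0.0013153678204712905
pull bar x' -0.1758009029765229 -0.15810216524048842 z 0.0808095321954102 y' 0.2641770621197138 0.3089437143895552 median world [0.46312282 0.23462837 0.07623518]
pull world 0.4605965665445705 0.23670263948826947
[[ 0.421  0.907 -0.001]
 [ 0.907 -0.421 -0.002]
 [-0.002  0.    -1.   ]]
```

```bash
cat >> h.py <<'E'
YAW=-.112; OFF=.600; YC=.2867
def case(x,y,z):
    c,s=np.cos(YAW),np.sin(YAW); x+=OFF; y+=YC
    return np.array([c*x-s*y,s*x+c*y,z])
# tool down, tool x along case +y
GOAL=R.from_matrix(np.array([[-np.sin(YAW),np.cos(YAW),0],[np.cos(YAW),np.sin(YAW),0],[0,0,-1]]).T)
def plan(pts,maxturn=.17):
    s=get_state(); p=np.array(s["tool_pos"]); r=R.from_quat(s["eef_rot"])
    print("at",p.round(4),"F",np.round(s["contact_force"],1),"open",s["opening"],"t",s["clock"])
    for t in pts:
        d=r.inv().apply(t-p)/.8; w=(r.inv()*GOAL).as_rotvec(); n=np.linalg.norm(w)
        w=w*min(1,maxturn/max(n,1e-9)); print(np.round(d,4),np.round(w/np.pi,4)); r=r*R.from_rotvec(w); p=t
def pull(q): return case(-.170*np.cos(q+.175),0,.04+.170*np.sin(q+.175)-.019)
E
python3 - <<'E'
from h import *
w=np.load("top.npy")
q=w[180:240,0:62].reshape(-1,3);q=q[q[:,2]>.02];print("post",q.min(0),q.max(0))
q=w[325:372,292:342].reshape(-1,3);q=q[q[:,2]>.02];print("pot",q.min(0),q.max(0))
a=get_state()["tool_pos"];b=case(-.1674,0,.19)
plan([a+(b-a)*k/7 for k in range(1,8)])
E
```

```text
post [0.54403127 0.45964857 0.020116  ] [0.63372721 0.51708092 0.1035797 ]
pot [ 0.30752276 -0.06795119  0.03688566] [0.38347295 0.01403984 0.10320657]
at [0.2631 0.5663 0.238 ] F [ 0.8  0.3 -1.1] open 1.0020155917839042 t 0.1
[-0.0384  0.057   0.0086] [-0.      0.0003 -0.0541]
[-0.0475  0.0497  0.0086] [-0.      0.0002 -0.0486]
[-0.0545  0.0419  0.0086] [-0. -0.  0.]
[-0.0545  0.0419  0.0086] [-0. -0.  0.]
[-0.0545  0.0419  0.0086] [-0. -0.  0.]
[-0.0545  0.0419  0.0086] [-0. -0.  0.]
[-0.0545  0.0419  0.0086] [ 0. -0.  0.]
```

Path is clear of the post and pot (both about 0.10 m tall or less).

>>> apply_moves:
  series:
    - {"x": -0.038, "y": 0.057, "z": 0.009, "wz": -0.054, "fingers": 1}
    - {"x": -0.048, "y": 0.05, "z": 0.009, "wz": -0.049, "fingers": 1}
    - {"x": -0.0545, "y": 0.042, "z": 0.009, "fingers": 1}
    - {"x": -0.0545, "y": 0.042, "z": 0.009, "fingers": 1}
    - {"x": -0.0545, "y": 0.042, "z": 0.009, "fingers": 1}
    - {"x": -0.0545, "y": 0.042, "z": 0.009, "fingers": 1}
    - {"x": -0.0545, "y": 0.042, "z": 0.009, "fingers": 1}
    - {"fingers": 1}
  force: 15

```text
schema error: expected keys x, y, z, wx, wy, wz, fingers
```

```bash
python3 - <<'E'
from h import *
p,d,w=cloud("wrist");cv2.imwrite("pics/w1.png",p[...,::-1]);np.save("wrist",w)
plan([case(-.1674,0,z) for z in(.14,.095,.051)])
m=camera_model("wrist");T=np.linalg.inv(np.array(m["world_from_camera"]));K=np.array(m["camera_matrix"])
for y in(-.022,0,.022):
  c=T[:3,:3]@case(-.1674,y,.079)+T[:3,3]; print("expected px",K[0,0]*c[0]/-c[2]+K[0,2],-K[1,1]*c[1]/-c[2]+K[1,2])
E
```

```text
at [0.2631 0.5664 0.2381] F [ 0.1  0.5 -0.5] open 0.9983744683673951 t 0.15
[-0.2691  0.399   0.1231] [-0.      0.0002 -0.0541]
[ 0.     -0.      0.0562] [-0.      0.0002 -0.0486]
[ 0.    -0.     0.055] [ 0.  0. -0.]
expected px 118.32498086581668 491.4772017256589
expected px 134.9917388487902 486.9727091118443
expected px 151.81430152545568 482.4261074632282
```

View pics/w1.png

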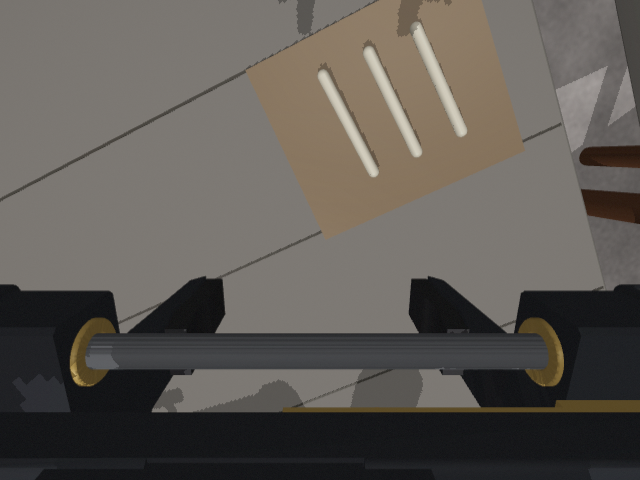

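The call was refused because every key is required, so the arm has not moved. The wrist picture only shows the mat with sticks at the start pose.

>>> apply_moves:
  series:
    - {"x": -0.038, "y": 0.057, "z": 0.009, "wx": 0, "wy": 0, "wz": -0.054, "fingers": 1}
    - {"x": -0.048, "y": 0.05, "z": 0.009, "wx": 0, "wy": 0, "wz": -0.049, "fingers": 1}
    - {"x": -0.0545, "y": 0.042, "z": 0.009, "wx": 0, "wy": 0, "wz": 0, "fingers": 1}
    - {"x": -0.0545, "y": 0.042, "z": 0.009, "wx": 0, "wy": 0, "wz": 0, "fingers": 1}
    - {"x": -0.0545, "y": 0.042, "z": 0.009, "wx": 0, "wy": 0, "wz": 0, "fingers": 1}
    - {"x": -0.0545, "y": 0.042, "z": 0.009, "wx": 0, "wy": 0, "wz": 0, "fingers": 1}
    - {"x": -0.0545, "y": 0.042, "z": 0.009, "wx": 0, "wy": 0, "wz": 0, "fingers": 1}
    - {"x": 0, "y": 0, "z": 0, "wx": 0, "wy": 0, "wz": 0, "fingers": 1}
  force: 15

```text
clock: 1.15
tool_pos: [0.4713, 0.2293, 0.1832]
eef_rot: [0.741, 0.671, -0.001, -0.0]
contact_force: [0.5, 0.1, 0.2]
opening: 1.001
```

```bash
python3 - <<'E'
from h import *
p,d,w=cloud("wrist");cv2.imwrite("pics/w2.png",p[...,::-1]);np.save("wrist",w)
plan([case(-.1674,0,z) for z in(.14,.095,.051)])
m=camera_model("wrist");T=np.linalg.inv(np.array(m["world_from_camera"]));K=np.array(m["camera_matrix"])
for y in(-.022,0,.022):
  c=T[:3,:3]@case(-.1674,y,.079)+T[:3,3]; print("expected px",K[0,0]*c[0]/-c[2]+K[0,2],-K[1,1]*c[1]/-c[2]+K[1,2])
E
```

```text
at [0.47   0.2326 0.1837] F [-0.8  0.  -0.3] open 1.000391899240726 t 1.2
[ 0.0039 -0.0103  0.0547] [-0.0009 -0.0005  0.0056]
[ 0.     -0.      0.0563] [ 0.  0. -0.]
[ 0.    -0.     0.055] [ 0.  0. -0.]
expected px 291.34654714515074 228.8394805147833
expected px 319.8876799631123 229.30469554035204
expected px 348.39305102530074 229.7693276561172
```

View pics/w2.png

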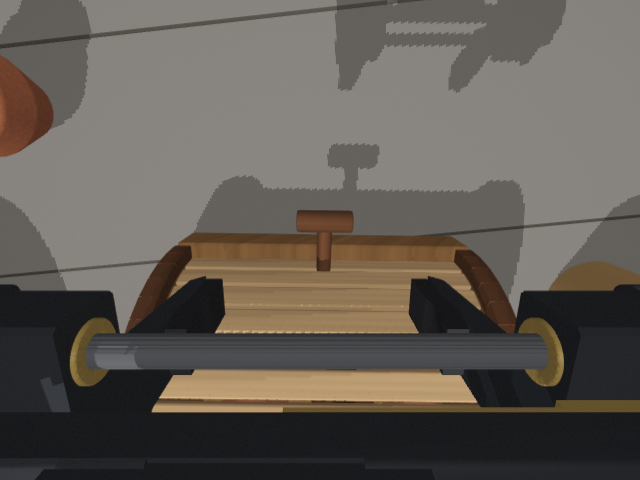

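The bar spans about columns 296–353, row 221, a few pixels from prediction; the arm was still settling. I'll go lower and re-measure at rest.

>>> apply_moves:
  series:
    - {"x": 0.004, "y": -0.01, "z": 0.03, "wx": 0, "wy": 0, "wz": 0.0056, "fingers": 1}
    - {"x": 0, "y": 0, "z": 0, "wx": 0, "wy": 0, "wz": 0, "fingers": 1}
    - {"x": 0, "y": 0, "z": 0, "wx": 0, "wy": 0, "wz": 0, "fingers": 1}

```text
clock: 1.58
tool_pos: [0.461, 0.2416, 0.1606]
eef_rot: [0.744, 0.669, 0.001, -0.003]
contact_force: [0.1, 0.1, -0.6]
opening: 1.0
```

```bash
python3 - <<'E'
from h import *
snapshot("wrist")
p,d,w=cloud("wrist");m=camera_model("wrist");cv2.imwrite("pics/w3.png",p[...,::-1])
dx=w-np.array([0,0,0])
c,s=np.cos(YAW),np.sin(YAW); X=w[...,0]*c+w[...,1]*s-OFF; Y=-w[...,0]*s+w[...,1]*c-YC; Z=w[...,2]
k=(Z>.055)&(Z<.1)&(X<-.155)&(X>-.2)&(abs(Y)<.06)
v,u=np.where(k);print("px",u.min(),u.max(),v.min(),v.max(),k.sum())
print("X",np.percentile(X[k],[1,50,99]),"Y",np.percentile(Y[k],[1,99]),"Zmax",np.percentile(Z[k],[50,99]))
plan([case(-.1674,0,z) for z in(.14,.095,.051)])
E
```

```text
px 278 338 232 264 1572
X [-0.17917027 -0.17179754 -0.15571159] Y [-0.02154191  0.02100033] Zmax [0.07744072 0.07999333]
at [0.4611 0.2413 0.1606] F [0.1 0.1 0.3] open 0.9947344744053822 t 1.675
[-0.0059  0.0017  0.0257] [-0.0007 -0.0019  0.0016]
[ 0.     -0.      0.0563] [ 0.  0. -0.]
[-0.    -0.     0.055] [ 0. -0. -0.]
```

The bar is centred in Y and within 2–3 mm in X. Next I descend and grip.

>>> apply_moves:
  series:
    - {"x": -0.006, "y": 0.003, "z": 0.026, "wx": -0.001, "wy": -0.002, "wz": 0.0016, "fingers": 1}
    - {"x": 0, "y": 0, "z": 0.056, "wx": 0, "wy": 0, "wz": 0, "fingers": 1}
    - {"x": 0, "y": 0, "z": 0.0, "wx": 0, "wy": 0, "wz": 0, "fingers": 1}

```text
clock: 2.05
tool_pos: [0.4653, 0.2383, 0.0963]
eef_rot: [0.745, 0.667, 0.003, 0.001]
contact_force: [-0.2, 0.2, 0.9]
opening: 1.005
```

```bash
sed -i 's/OFF=.600/OFF=.599/' h.py; python3 - <<'E'
from h import *
plan([case(-.1674,0,z) for z in(.051,)])
E
```

```text
at [0.4653 0.2383 0.0963] F [-0.2  0.2  0.9] open 1.0054830142680444 t 2.05
[-0.0028 -0.0055  0.0565] [ 0.0019 -0.0011  0.0003]
```

>>> apply_moves:
  series:
    - {"x": -0.003, "y": -0.0055, "z": 0.03, "wx": 0.002, "wy": -0.001, "wz": 0, "fingers": 1}
    - {"x": 0, "y": 0, "z": 0.026, "wx": 0, "wy": 0, "wz": 0, "fingers": 1}
    - {"x": 0, "y": 0, "z": 0, "wx": 0, "wy": 0, "wz": 0, "fingers": 1}

```text
clock: 2.42
tool_pos: [0.4641, 0.2389, 0.0556]
eef_rot: [0.745, 0.667, 0.004, 0.0]
contact_force: [-0.1, -0.1, 0.2]
opening: 0.999
```

```bash
python3 - <<'E'
from h import *
plan([case(-.1674,0,z) for z in(.051,)])
E
```

```text
at [0.4641 0.2389 0.0556] F [-0.1 -0.1  0.2] open 0.9986319220013788 t 2.425
[-0.0032 -0.0036  0.0057] [ 0.0019 -0.0017  0.0004]
```

>>> apply_moves:
  series:
    - {"x": -0.003, "y": -0.0036, "z": 0.0057, "wx": 0.002, "wy": -0.002, "wz": 0, "fingers": 1}
    - {"x": 0, "y": 0, "z": 0, "wx": 0, "wy": 0, "wz": 0, "fingers": -0.2}
    - {"x": 0, "y": 0, "z": 0, "wx": 0, "wy": 0, "wz": 0, "fingers": -0.2}
    - {"x": 0, "y": 0, "z": 0, "wx": 0, "wy": 0, "wz": 0, "fingers": -0.2}
    - {"x": 0, "y": 0, "z": 0, "wx": 0, "wy": 0, "wz": 0, "fingers": -0.2}
    - {"x": 0, "y": 0, "z": 0, "wx": 0, "wy": 0, "wz": 0, "fingers": -0.2}
  force: 15

```text
clock: 3.18
tool_pos: [0.4629, 0.236, 0.0548]
eef_rot: [0.746, 0.666, 0.001, 0.002]
contact_force: [0.7, -3.4, 1.9]
opening: 0.495
```

```bash
python3 - <<'E'
from h import *
plan([pull(q) for q in np.arange(0,1.41,.1)])
E
```

```text
at [0.4629 0.236  0.0548] F [ 0.7 -3.4  1.9] open 0.495056124541141 t 3.175
[ 0.0005 -0.0026  0.0053] [ 0.0012  0.0001 -0.0002]
[ 0.      0.0047 -0.0207] [-0. -0. -0.]
[ 0.      0.0068 -0.0201] [ 0. -0. -0.]
[-0.      0.0088 -0.0194] [ 0.  0. -0.]
[ 0.      0.0106 -0.0184] [-0.  0. -0.]
[ 0.      0.0124 -0.0172] [-0. -0. -0.]
[-0.      0.0141 -0.0159] [ 0. -0. -0.]
[-0.      0.0156 -0.0144] [ 0.  0. -0.]
[ 0.      0.017  -0.0128] [-0.  0. -0.]
[ 0.      0.0182 -0.011 ] [-0. -0. -0.]
[-0.      0.0192 -0.0092] [ 0. -0. -0.]
[-0.      0.02   -0.0072] [ 0.  0. -0.]
[-0.      0.0206 -0.0052] [-0.  0. -0.]
[ 0.      0.021  -0.0031] [-0. -0. -0.]
[-0.      0.0212 -0.001 ] [ 0. -0. -0.]
```

The opening is 43.6 mm, so the bar is gripped. I'll start along the arc.

>>> apply_moves:
  series:
    - {"x": 0, "y": 0.0047, "z": -0.0207, "wx": 0, "wy": 0, "wz": 0, "fingers": -0.2}
    - {"x": 0, "y": 0.0068, "z": -0.0201, "wx": 0, "wy": 0, "wz": 0, "fingers": -0.2}
    - {"x": 0, "y": 0.0088, "z": -0.0194, "wx": 0, "wy": 0, "wz": 0, "fingers": -0.2}
    - {"x": 0, "y": 0.0106, "z": -0.0184, "wx": 0, "wy": 0, "wz": 0, "fingers": -0.2}

```text
clock: 3.68
tool_pos: [0.4862, 0.2333, 0.1172]
eef_rot: [0.745, 0.667, -0.001, 0.001]
contact_force: [2.5, -0.6, -3.9]
opening: 0.497
```

```bash
cat >> h.py <<'E'
def angle():
    t=np.array(get_state()["tool_pos"]); c,s=np.cos(YAW),np.sin(YAW)
    X=t[0]*c+t[1]*s-OFF; Z=t[2]+.019-.04; print("q",np.arctan2(Z,-X)-.175,"r",np.hypot(X,Z),"y",-t[0]*s+t[1]*c-YC)
    return np.arctan2(Z,-X)-.175
E
python3 - <<'E'
from h import *
q=angle();plan([pull(q+k*.1)for k in range(1,6)])
E
```

```text
q 0.42061530289737287 r 0.17142016392092094 y -0.0005300022050198638
at [0.4862 0.2333 0.1172] F [ 2.5 -0.6 -3.9] open 0.4966907004078653 t 3.675
[ 0.0006  0.0142 -0.016 ] [-0.0001  0.0006  0.0002]
[-0.      0.0144 -0.0156] [-0. -0.  0.]
[-0.      0.0159 -0.0141] [0. 0. 0.]
[ 0.      0.0172 -0.0124] [0. 0. 0.]
[ 0.      0.0184 -0.0106] [0. 0. 0.]
```

It is tracking well, with low force and radius 171 mm.

>>> apply_moves:
  series:
    - {"x": 0, "y": 0.0142, "z": -0.016, "wx": 0, "wy": 0, "wz": 0, "fingers": -0.2}
    - {"x": 0, "y": 0.0144, "z": -0.0156, "wx": 0, "wy": 0, "wz": 0, "fingers": -0.2}
    - {"x": 0, "y": 0.0159, "z": -0.0141, "wx": 0, "wy": 0, "wz": 0, "fingers": -0.2}
    - {"x": 0, "y": 0.0172, "z": -0.0124, "wx": 0, "wy": 0, "wz": 0, "fingers": -0.2}
    - {"x": 0, "y": 0.0184, "z": -0.0106, "wx": 0, "wy": 0, "wz": 0, "fingers": -0.2}

```text
clock: 4.3
tool_pos: [0.5436, 0.2266, 0.172]
eef_rot: [0.744, 0.668, -0.007, -0.004]
contact_force: [-1.7, 0.2, 0.6]
opening: 0.499
```

```bash
python3 - <<'E'
from h import *
q=angle();plan([pull(min(q+k*.1,1.43))for k in range(1,6)])
E
```

```text
q 0.8874229644676763 r 0.1728157112524735 y -0.0007243395953009935
at [0.5436 0.2266 0.172 ] F [-1.7  0.2  0.6] open 0.49914175195835836 t 4.3
[ 0.0008  0.0207 -0.0066] [-0.0047  0.0018  0.0013]
[-0.      0.0199 -0.0075] [0. 0. 0.]
[ 0.      0.0205 -0.0054] [0. 0. 0.]
[-0.      0.021  -0.0033] [-0.  0.  0.]
[-0.      0.0212 -0.0012] [-0.  0.  0.]
```

>>> apply_moves:
  series:
    - {"x": 0.0008, "y": 0.0207, "z": -0.0066, "wx": -0.004, "wy": 0.002, "wz": 0.001, "fingers": -0.2}
    - {"x": 0, "y": 0.0199, "z": -0.0075, "wx": 0, "wy": 0, "wz": 0, "fingers": -0.2}
    - {"x": 0, "y": 0.0205, "z": -0.0054, "wx": 0, "wy": 0, "wz": 0, "fingers": -0.2}
    - {"x": 0, "y": 0.021, "z": -0.0033, "wx": 0, "wy": 0, "wz": 0, "fingers": -0.2}
    - {"x": 0, "y": 0.018, "z": -0.0012, "wx": 0, "wy": 0, "wz": 0, "fingers": -0.2}

```text
clock: 4.92
tool_pos: [0.6214, 0.2178, 0.1931]
eef_rot: [0.745, 0.667, -0.004, -0.002]
contact_force: [-0.0, -0.4, 0.5]
opening: 0.496
```

```bash
python3 - <<'E'
from h import *
q=angle();plan([pull(1.43)])
E
```

```text
q 1.361958133647775 r 0.17216904877506442 y -0.0008163471112877518
at [0.6214 0.2178 0.1931] F [-0.  -0.4  0.5] open 0.49606422436294206 t 4.925
[0.001  0.0146 0.0026] [-0.0026  0.0007  0.0006]
```

>>> apply_moves:
  series:
    - {"x": 0.001, "y": 0.01, "z": 0.001, "wx": -0.0026, "wy": 0, "wz": 0, "fingers": -0.2}
    - {"x": 0, "y": 0, "z": 0, "wx": 0, "wy": 0, "wz": 0, "fingers": 1}
    - {"x": 0, "y": 0, "z": 0, "wx": 0, "wy": 0, "wz": 0, "fingers": 1}
    - {"x": 0, "y": 0, "z": 0, "wx": 0, "wy": 0, "wz": 0, "fingers": 1}
    - {"x": 0, "y": 0, "z": 0, "wx": 0, "wy": 0, "wz": 0, "fingers": 1}
    - {"x": 0, "y": 0, "z": 0, "wx": 0, "wy": 0, "wz": 0, "fingers": 1}

```text
clock: 5.68
tool_pos: [0.6295, 0.2177, 0.1918]
eef_rot: [0.745, 0.667, -0.001, 0.001]
contact_force: [-0.0, -0.5, 0.3]
opening: 1.0
```

>>> apply_moves:
  series:
    - {"x": 0, "y": 0, "z": -0.05, "wx": 0, "wy": 0, "wz": 0, "fingers": 1}
    - {"x": 0, "y": 0, "z": -0.07, "wx": 0, "wy": 0, "wz": 0, "fingers": 1}
    - {"x": 0, "y": -0.06, "z": -0.04, "wx": 0, "wy": 0, "wz": 0, "fingers": 1}
    - {"x": 0, "y": -0.07, "z": 0, "wx": 0, "wy": 0, "wz": 0, "fingers": 1}
    - {"x": 0, "y": -0.07, "z": 0, "wx": 0, "wy": 0, "wz": 0, "fingers": 1}
    - {"x": 0, "y": -0.05, "z": 0, "wx": 0, "wy": 0, "wz": 0, "fingers": 1}
    - {"x": 0, "y": 0, "z": 0, "wx": 0, "wy": 0, "wz": 0, "fingers": 1}
    - {"x": 0, "y": 0, "z": 0, "wx": 0, "wy": 0, "wz": 0, "fingers": 1}

```text
clock: 6.68
tool_pos: [0.4256, 0.2415, 0.3242]
eef_rot: [0.745, 0.667, 0.001, 0.001]
contact_force: [0.1, -0.3, 0.8]
opening: 1.003
```

```bash
python3 - <<'E'
from h import *
s=get_state();print(s["tool_pos"],s["contact_force"],s["opening"],s["clock"])
p,d,w=cloud("scene");cv2.imwrite("pics/scene2.png",p[...,::-1])
c,s=np.cos(YAW),np.sin(YAW); X=w[...,0]*c+w[...,1]*s-OFF; Y=-w[...,0]*s+w[...,1]*c-YC; Z=w[...,2]
k=(Z>.19)&(Z<.23)&(abs(X)<.1)&(abs(Y)<.03)
print(k.sum(),"pull X",np.percentile(X[k],[1,50,99]),"Z",Z[k].max(),"expect x +.009")
E
```

```text
[0.42560689 0.24146417 0.32416359] [ 0.05404988 -0.30233089  0.76288629] 1.0034236872284619 6.675
463 pull X [5.73587489e-05 1.02822770e-02 1.73069835e-02] Z 0.22189130554941716 expect x +.009
```

View pics/scene2.png

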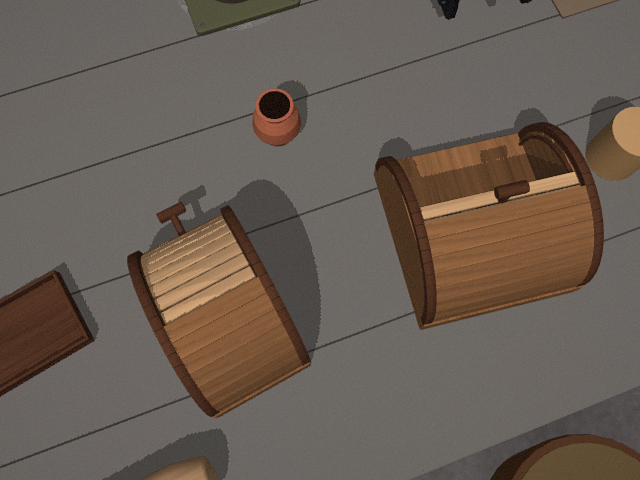

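The wide cover is open, with its pull on top at about (512,190) and x = +9 mm, which is the stop. The narrow case is still shut, and the gripper is clear.

```bash
python3 -c "
from plant import *
print(finish_job())"
```

```text
the job is handed in; nothing more can be done
None
```

The wide case's cover is fully open and holding on its own, the narrow case is still shut, and the job is handed in.

I gripped the wide pull by its ends from above at 15 N, followed the track arc to about 1.4 rad, let go and backed the arm away.

**Last checks:**
- **Cover position:** after release the pull measured at about case x +9 mm, matching the 1.45 rad stop.
- **Arm clear:** the gripper was open and well away from the case, and the measured outside force was under 1 N.
- **Narrow case:** its cover and pull look the same in the scene pictures before and after.
- **Limits:** the clock stood at about 6.7 s at hand-in. The largest wrist force reported at the end of a move was about 5 N.

**What disagreed:**
- My first move call was refused because every key is required, so nothing moved then.
- The first close-up wrist picture, taken while the arm was still settling, put the bar several mm off. A second look at rest brought that down to 2–3 mm, which I corrected for.

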